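# Fold down the ratchet drip board and park the steamer lid on it

## Robot

A 6-joint arm with a two-finger parallel gripper is mounted at the origin on the work surface. World frame = base frame: x ahead of the robot, y to its left, z up, the work surface at z = 0. Lengths are in m, angles in rad, forces in N, time in s.
With the tool pointing down it reaches from about 0.35 to 0.85 m from the base axis. Payload 8.1 kg.
Tool frame: the origin (TCP) lies at the very end of the fingers, on their centre line; the grasp point (between the pads) lies 19 mm behind it; z points along the fingers, y is the direction in which the jaws open and shut (so a half turn about z gives the same grasp; the last joint's range is limited). The gripper opens to 93 mm and grips with 3 to 60 N. Pads are 15 mm wide; open, the fingers measure 128 mm over their backs; the gripper's body (75 mm by 188 mm) begins 65 mm behind the grasp point.
Start: joints at [-1.211, 0.13, 1.488, -0, 1.523, -0.085], TCP at [0.258, -0.542, 0.219] pointing down, gripper open.
Joint ranges: [-2.96, 2.96], [-0.89, 2.26], [0.02, 2.5], [-1.34, 4.48], [0, 2.73], [-2.66, 2.66]. Speed limits (rad/s): [2.39, 2.39, 2.79, 3.14, 3.14, 3.14].

## Interface

Orientations are given as a rotation vector (axis times angle).
In Python, from plant import robot gives the robot as it stands.
- The arm moves only by the shell command python3 -m inch 'ROWS' [FORCE]. ROWS is JSON, a list that holds one entry, the list of rows, each a list of 7 numbers: the shift along the tool's x, y, z in cm, then the turn, a rotation vector about the tool's x, y, z in degrees, then the gripper command: -1 is fully open, 1 is shut, values between are in proportion. A call has 1 to 5 rows; each row shifts and turns the commanded pose from where the row before left it, along the tool's axes as they then stand; what a row does not reach is not made up. A row lasts 1/10 s, in which the tool goes at most 50 mm and 8.59 degrees, less where a joint would pass 70% of its speed; a pose out of reach is approached as far as the arm can. A call with a gripper value outside its range is refused whole. The fingers move at their own pace and stop on an object; FORCE is the grip in N (left out, the last holds). Time passes only in rows, so rows that do not move let the fingers close. It gives the time, the measured TCP pose, the force and the opening at its end, in the units of the state.
- robot.read_state(): the state, without advancing time (a new reading comes with each control period).
- robot.read_camera(name): name is "scene" or "side" or "wrist"; returns a dict with "image" (400x640x3 uint8, blue, green, red), "K" (3x3 intrinsics, pixels), "distortion" ([k1, k2, p1, p2, k3] as OpenCV has them; the pictures are not rectified), "R" (3x3) and "t" (3): a world point X has camera coordinates R X + t; the wrist camera has in their place "tool_from_camera" (4x4, takes a point from camera to tool coordinates, whose origin is the TCP and whose axes are the flange's). Camera axes: x right, y down, z forward; pixel columns grow to the right and rows downward; lengths in m; the calibration is good to about 2 mm. A picture is of the moment at which its call begins: read the wrist's pose just before it. There is no depth.
- robot.close_job(): hands the job in, once; it reports no verdict.
The state is a dict: "t": time; "q": joint angles; "dq": joint speeds; "joint_torque": joint torques, N m; "tool_pos": TCP position; "orientation": TCP orientation; "force": force on the tool from outside, world axes, zero at the start; "wrist_torque": the same for the moment, N m; "opening": finger opening in m.
Only numpy, scipy, OpenCV 4.12 (cv2) and the standard library are available. Lean on these libraries where they do the work, as an engineer would, in place of code of your own. Each camera call takes 0.05 s, during which the arm holds its last target. There are 200 camera calls.

## Task

The white drip board is propped up on its ratchet stand and cannot simply be pushed down. Raise it by its bar through the remaining notches and on past the top one, feeling for its rubber stop and not forcing it there, so that the pawl lets go; then lower the board gently until it lies flat, without letting it drop. Then lift the lid off the bamboo steamer and lay it gently, handle up, on the middle of the flat board, leaving the steamer basket where it stands, the bowl, canister and whisk undisturbed, and everything let go.

Things in the scene. Friction and masses are not known exactly. Their poses are not given: they have to be found in the camera images.
- board (a joint): Angle of the white plastic drip board (panel 138 mm front to back, 170 mm wide, 12 mm thick, 0.4 kg) about its hinge, which lies along the edge nearest the robot: 0 flat, growing as the far edge rises. Starts propped at some notch, 0.25 to 0.85 rad. Notches are 0.23 rad apart: it rises freely but comes down only to the notch below, until the pawl is out; then, let go, it falls flat.
- stand: Steel stand of the board, fixed to the worktop; origin on the worktop 100 mm beyond the hinge line, x level away from the robot. Beside the board at y = 93 to 113 mm are the ratchet wheel and pawl, behind a clear guard (outer face y = 129 mm, 123 mm high). The pawl's round steel weight, up to 152 mm high, leans towards the robot while engaged, away from it once out. Two posts carry the flat board.
- board_hinge (a point): Fixed point of the stand on the board's hinge line, midway along it, 70 mm above the worktop. Its x axis points level from the hinge towards where the far edge of the flat board lies, y along the hinge, z up.
- board_bar (a point): Centre of the round steel bar by which the board is raised: 14 mm thick, 120 mm long along this point's y axis, 205 mm from the hinge line (x axis: in the board, away from the hinge), level with the panel's mid-thickness, an arm at each end. A 48 mm wide open gap lies between it and the panel. With the board flat its centre is 70 mm above the worktop, nothing below it.
- board_middle (a point): Centre of the board's upper face, 81 mm from the hinge line; z axis square to the board. 76 mm above the worktop with the board flat.
- buffer: Rubber stop block low in the stand by the ratchet wheel, 10 x 16 x 22 mm, origin at its centre. Where it stops the board differs per stand, 1.05 to 1.47 rad: feel for it. It yields about 4 mm at the bar for 10 N; keep the extra pull at the bar under 20 N. The pawl tips over just before the stop; wait at the stop half a second. If the board catches on its way down, raise it to the stop again.
- lid_handle (a point): Centre of the handle bar of the loose bamboo steamer lid. The bar is 72 mm long along this point's y axis, 12 mm wide (x), 12 mm thick (z), on a foot at each end, with 30 mm free height under it; its centre is 56 mm above the lid's underside; z points up. On the steamer it is 113 mm above the worktop, with the lid lying on the flat board 132 mm.
- lid: The bamboo lid, 132 mm across, 0.11 to 0.18 kg, resting loosely on the basket; a disc under it, 104 mm across, reaches 8 mm into the basket. Origin at the centre of its underside (bottom of that disc), z up.
- steamer: Round bamboo steamer basket, 132 mm across, 65 mm high, 0.4 kg, loose on the worktop; origin at the centre of its underside.
- bowl: Teal ceramic bowl, 124 mm across, 60 mm high, beyond the work; origin under its centre. Leave alone.
- canister: Closed glass canister with a steel lid, 86 mm across, 133 mm high, beyond the work; origin under its centre. Leave alone.
- whisk: Steel whisk lying flat, 210 mm long along its x axis, 54 mm wide, beyond the work; origin under it near its middle. Leave alone.
There are look-alikes about, which are no part of the job. Leave any blue look-alike of the lid alone.

How it is judged:
On the way, in this order (a step that is already met when the one before it is completed fails the run):
1. the board is raised past its top notch (value of joint board above 0.97 rad), for 0.1 s.
2. the board lies flat (value of joint board below 0.04 rad), for 0.2 s.
3. the lid is lifted clear of the steamer (height (world z) of lid above 0.08 m), for 0.1 s.
At the end, for the whole second after the job is handed in: The board is flat (within 0.04 rad), the lid lies handle up (tilt below 0.1 rad) and still on the board, its centre within 35 mm of the board's middle and its underside 70 to 84 mm above the worktop, and the basket is within 40 mm of where it stood (value of joint board below 0.04 rad and horizontal distance between lid and board_middle below 0.035 m and height (world z) of lid between 0.07 and 0.084 m and angle between lid's own z axis and vertical below 0.1 rad and contact force between lid and anything else above 0.3 N and linear speed of lid below 0.02 m/s and distance of steamer from where it was at the start of the episode below 0.04 m); the robot touches nothing.
It fails at once if the board is forced against its rubber stop (over 120 N at the stop, some 30 N at the bar) (contact force between buffer and anything else above 120 N).
It fails at once if the board drops the last bit and slams flat (over 1.45 rad/s) (value of joint board below 0.06 rad and velocity of joint board below -1.45 rad/s).
It fails at once if the lid is dropped or thrown onto the board (over 0.7 m/s close above it) (horizontal distance between lid and board_middle below 0.08 m and height (world z) of lid below 0.12 m and linear speed of lid above 0.7 m/s).
It fails at once if the bowl, the canister or the whisk is moved over 50 mm (distance of any of bowl, canister, whisk from where it was at the start of the episode above 0.05 m).
It also fails if it takes over 70 s, if anything falls off the work surface, if the arm or the gripper's body presses on something with over 40 N, if the wrist force passes 120 N, or if a joint passes its speed limit or range.

## Working session

There is one attempt and no reset: what is moved stays moved. The work goes in short steps, Python scripts to look and compute and a shell command to move; the robot and the scene stay as the last step left them, time stands still between calls to the robot, and variables do not carry over. Pictures are saved under pics/ and viewed, about 8 in all and at most 12, crops included, and the job is handed in when it is done.

```bash
ls; mkdir -p pics; cat > h.py <<'E'
import numpy as np, cv2
from plant import robot
from scipy.spatial.transform import Rotation as Ro
def cam(n):
    s=robot.read_state(); c=robot.read_camera(n)
    if n=="wrist":
        T=np.eye(4);T[:3,:3]=Ro.from_rotvec(s["orientation"]).as_matrix();T[:3,3]=s["tool_pos"]
        W=np.linalg.inv(T@np.array(c["tool_from_camera"]));c["R"]=W[:3,:3];c["t"]=W[:3,3]
    c={k:np.array(v) for k,v in c.items()}
    return c
def ray(c,uv):
    p=cv2.undistortPoints(np.array([[uv]],float),c["K"],c["distortion"])[0,0]
    d=c["R"].T@np.array([p[0],p[1],1]);return -c["R"].T@c["t"],d/np.linalg.norm(d)
def onz(c,uv,z):
    o,d=ray(c,uv);return o+d*(z-o[2])/d[2]
def proj(c,X):
    return cv2.projectPoints(np.array(X,float).reshape(-1,3),cv2.Rodrigues(c["R"])[0],c["t"],c["K"],c["distortion"])[0][:,0]
def tri(c1,u1,c2,u2):
    o1,d1=ray(c1,u1);o2,d2=ray(c2,u2)
    s=np.linalg.lstsq(np.c_[d1,-d2],o2-o1,rcond=None)[0]
    a,b=o1+s[0]*d1,o2+s[1]*d2;return (a+b)/2,np.linalg.norm(a-b)
E
python3 - <<'E'
from h import *
import pickle
s=robot.read_state();print(s)
for n in ["scene","side"]:
    c=cam(n);pickle.dump(c,open(n+".pkl","wb"));cv2.imwrite(f"pics/{n}0.png",c["image"]);print(n,-c["R"].T@c["t"])
E
```

```text
pics
{'t': 0.0, 'q': array([-1.21142786e+00,  1.31176582e-01,  1.48928352e+00, -9.41622809e-07,
        1.52298139e+00, -8.54357156e-02]), 'dq': array([-0.00043642, -0.00032177,  0.00094371,  0.00154986,  0.00010394,
       -0.00122312]), 'joint_torque': array([ 1.09806719e-03, -5.59842718e+01, -4.91751659e+01,  7.70762167e-02,
        3.58129630e-02, -1.19093434e-04]), 'tool_pos': array([ 0.2579683 , -0.54108202,  0.21757591]), 'orientation': array([-3.06243024e+00, -6.92547204e-01,  3.97759089e-04]), 'force': array([-0.35622863,  0.43711235,  0.98805157]), 'wrist_torque': array([ 0.00142075, -0.05382184,  0.05041029]), 'opening': 0.09325632228644148}
scene [1.01579757 0.69749233 0.74701451]
side [0.49667428 0.893464   0.97045298]
```

View pics/scene0.png

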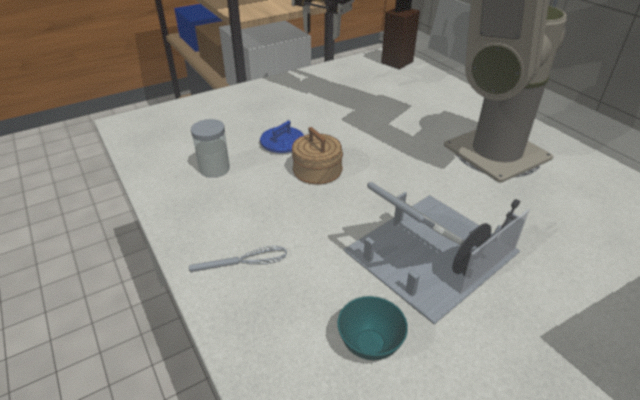

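View pics/side0.png

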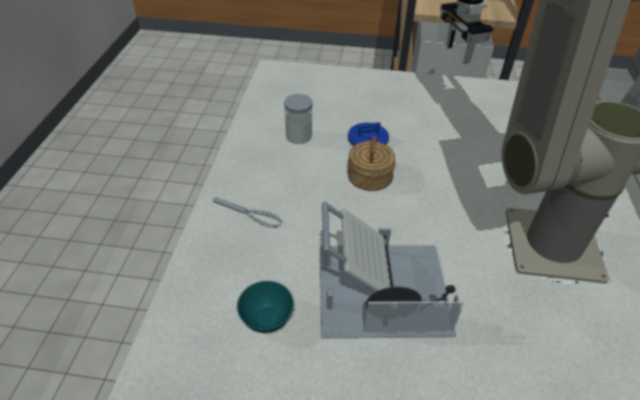

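The scene view shows the base plate at about (345,250)–(435,315)–(518,250), the bar from about (370,186), and the steamer at (317,158). The side view shows the bar at (325,205)–(330,260), the steamer handle at (372,150) and the blue lid at (368,133). I'll take one enlarged composite.

```bash
python3 - <<'E'
from h import *
import pickle
a=pickle.load(open("scene.pkl","rb"))["image"][110:330,280:530]
b=pickle.load(open("side.pkl","rb"))["image"][120:340,305:475]
r=lambda i,k:cv2.resize(i,None,fx=k,fy=k,interpolation=cv2.INTER_CUBIC)
a,b=r(a,1.9),r(b,1.9)
cv2.imwrite("pics/z.png",np.hstack([a,b]));print(a.shape,b.shape)
E
```

```text
(418, 475, 3) (418, 323, 3)
```

View pics/z.png

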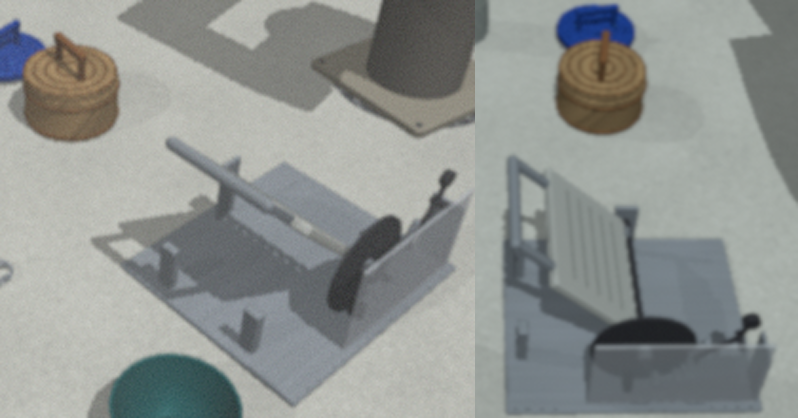

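The crop shows the plate's four corners, the bar's ends and the lid handle's ends; I'll triangulate those.

```bash
python3 - <<'E'
from h import *
import pickle
np.set_printoptions(precision=4,suppress=True)
A=pickle.load(open("scene.pkl","rb"));B=pickle.load(open("side.pkl","rb"))
sa=lambda x,y:(280+x/1.9,110+y/1.9)
sb=lambda x,y:(305+(x-475)/1.9,120+y/1.9)
P={'c1 far+y':((295,405),(507,412)),'c2 near+y':((455,267),(762,410)),'c3 far-y':((125,262),(507,238)),'c4 near-y':((285,162),(722,238)),
'bar-y end':((172,143),(513,158)),'bar+y end':((277,210),(513,276)),'weight':((447,177),(752,320)),'h1':((60,40),(605,36)),'h2':((83,73),(602,75)),'lidtop':((71,72),(602,75))}
for k,(p,q) in P.items():
    X,e=tri(A,sa(*p),B,sb(*q));print(k,X,e,onz(A,sa(*p),.113)[:2] if k[0]=='h' else (onz(A,sa(*p),.003)[:2],onz(B,sb(*q),.003)[:2]))
    if k[0]=='h':print(onz(B,sb(*q),.113)[:2])
E
```

```text
c1 far+y [0.5536 0.3541 0.0078] 0.0015703281000197266 (array([0.5509, 0.3527]), array([0.5538, 0.3505]))
c2 near+y [0.2653 0.3069 0.0051] 0.0004381463443795233 (array([0.263 , 0.3056]), array([0.2648, 0.3059]))
c3 far-y [0.5876 0.1035 0.0089] 0.0029284959868227825 (array([0.5848, 0.1007]), array([0.5882, 0.0968]))
c4 near-y [0.3048 0.06   0.0083] 0.0021291688551103027 (array([0.3004, 0.0569]), array([0.3036, 0.054 ]))
bar-y end [0.577  0.1569 0.2146] 0.003661667921264948 (array([ 0.404 , -0.0543]), array([ 0.5998, -0.0526]))
bar+y end [0.5568 0.298  0.2082] 0.02552306884078654 (array([0.3731, 0.1237]), array([0.5721, 0.1581]))
weight [0.3022 0.2827 0.1398] 0.0004365551254210058 (array([0.1417, 0.1896]), array([0.2702, 0.1819]))
h1 [ 0.4864 -0.2144  0.1112] 0.004333766788194112 [ 0.4891 -0.2082]
[ 0.4866 -0.2157]
h2 [ 0.4851 -0.1551  0.0883] 0.0008745695138677724 [ 0.5052 -0.1224]
[ 0.4854 -0.1264]
lidtop [ 0.4852 -0.183   0.07  ] 0.0070795516445663915 (array([ 0.4307, -0.2765]), array([ 0.484 , -0.2572]))
```

```bash
python3 -m inch '[[[0,0,-1.6,0,0,-8.15,-1],[0,0,-1.6,0,0,-8.15,-1],[0,0,-1.6,0,0,-8.15,-1],[0,0,-1.6,0,0,-8.15,-1],[0,0,-1.6,0,0,-8.15,-1]]]'
python3 -m inch '[[[0,0,-1.6,0,0,-8.15,-1],[0,0,-1.6,0,0,-8.15,-1],[0,0,-1.6,0,0,-8.15,-1],[0,0,-1.6,0,0,-8.1,-1],[0,0,0,0,0,0,-1]]]'
python3 - <<'E'
from h import *
c=cam("wrist");print(c["tool_from_camera"],c["K"][0]);s=robot.read_state()
print(s["tool_pos"],Ro.from_rotvec(s["orientation"]).as_matrix(),s["q"])
E
```

```text
t: 0.6
tool_pos: [0.2581, -0.5413, 0.2987]
orientation: [-2.625, -1.724, -0.0]
force: [-0.6, -0.5, -0.2]
opening: 0.093
t: 1.1
tool_pos: [0.2585, -0.5423, 0.365]
orientation: [2.04, 2.385, -0.003]
force: [-0.5, 0.3, -0.3]
opening: 0.093
[[ 6.78460536e-04 -9.62397338e-01 -2.71644811e-01  7.56625903e-02]
 [ 9.99998681e-01  1.05389952e-03 -1.23621156e-03  6.00058885e-04]
 [ 1.47601305e-03 -2.71643614e-01  9.62396783e-01 -1.66509088e-01]
 [ 0.00000000e+00  0.00000000e+00  0.00000000e+00  1.00000000e+00]] [341.84166323   0.         319.50962483]
[ 0.25834356 -0.54200977  0.36329763] [[-1.49756336e-01  9.88722756e-01  5.93626342e-04]
 [ 9.88721615e-01  1.49757089e-01 -1.54338212e-03]
 [-1.61487678e-03  3.55799945e-04 -9.99998633e-01]] [-1.21139475e+00  1.18505524e-01  1.24043565e+00  1.31584158e-05
  1.78099792e+00 -1.36171430e+00]
```

```bash
python3 -m inch '[[[4.1,2.5,0,0,0,0,-1],[4.1,2.5,0,0,0,0,-1],[4.1,2.5,0,0,0,0,-1],[4.1,2.5,0,0,0,0,-1],[4.1,2.5,0,0,0,0,-1]]]' >/dev/null
python3 -m inch '[[[4.1,2.5,0,0,0,0,-1],[4.1,2.5,0,0,0,0,-1],[4.1,2.5,0,0,0,0,-1],[4.1,2.5,0,0,0,0,-1],[4.1,2.5,0,0,0,0,-1]]]' >/dev/null
python3 -m inch '[[[4.1,2.5,0,0,0,0,-1],[4.1,2.5,0,0,0,0,-1],[4.1,2.5,0,0,0,0,-1],[4.1,2.5,0,0,0,0,-1],[4.1,2.5,0,0,0,0,-1]]]' >/dev/null
python3 -m inch '[[[4.1,2.5,0,0,0,0,-1],[4.1,2.5,0,0,0,0,-1],[0,0,0,0,0,0,-1]]]'
python3 - <<'E'
from h import *
import pickle
c=cam("wrist");pickle.dump(c,open("w1.pkl","wb"));cv2.imwrite("pics/w1.png",c["image"])
E
```

```text
t: 2.95
tool_pos: [0.5716, 0.217, 0.3576]
orientation: [-2.041, -2.382, 0.007]
force: [-0.6, -0.3, -0.4]
opening: 0.0929
```

View pics/w1.png

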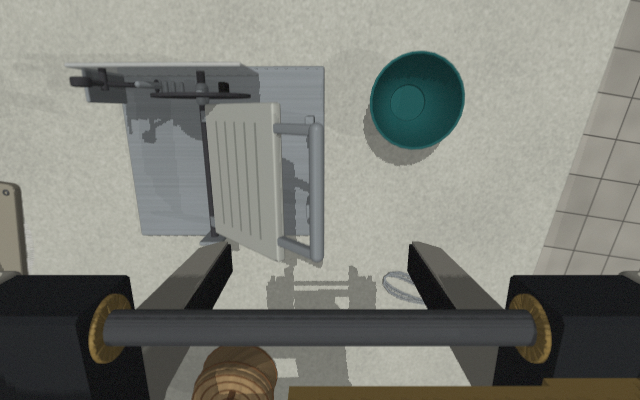

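The wrist view shows the bar from (316,125) to (317,262), the hinge shaft from (203,105) to (213,238) and the plate's far edge at u=324.

```bash
python3 - <<'E'
from h import *
import pickle
np.set_printoptions(precision=4,suppress=True)
c=pickle.load(open("w1.pkl","rb"))
yx=np.array([-.153,.988,0]);xx=np.array([.988,.153,0])
for z in (.19,.20,.21,.22):
    a,b=onz(c,(316,124),z),onz(c,(317,262),z);d=a-b;print(z,a,b,np.linalg.norm(d),np.degrees(np.arctan2(-d[0],d[1])))
for uv in [(203,105),(213,238)]:
    p=onz(c,uv,.07);print('hinge',p,p@xx)
for uv in [(324,68),(324,235)]: print('plate',onz(c,uv,.004))
A=pickle.load(open("scene.pkl","rb"));B=pickle.load(open("side.pkl","rb"))
print(tri(B,(325,203),c,(317,262)), tri(A,(370.5,185.3),c,(317,262)))
print(proj(c,[[.5716,.217,z] for z in (.2,.215)]))
print(onz(c,(234,395),.113))
E
```

```text
0.19 [0.5579 0.2776 0.19  ] [0.5805 0.1362 0.19  ] 0.1431623977630123 9.103312800706894
0.2 [0.558 0.278 0.2  ] [0.5799 0.1409 0.2   ] 0.1388787322387646 9.103312800706904
0.21 [0.5581 0.2785 0.21  ] [0.5794 0.1456 0.21  ] 0.134595066714517 9.103312800706863
0.22 [0.5582 0.2789 0.22  ] [0.5788 0.1502 0.22  ] 0.1303114011902693 9.103312800706876
hinge [0.4101 0.2736 0.07  ] 0.4470362570550098
hinge [0.4355 0.0938 0.07  ] 0.44463500597943434
plate [0.5553 0.348  0.004 ]
plate [0.595  0.0985 0.004 ]
(array([0.5792, 0.1419, 0.2023]), np.float64(0.0012333467504507614)) (array([0.5768, 0.1512, 0.212 ]), np.float64(0.009771873031776367))
[[320.3897 189.8624]
 [320.3032 193.5241]]
[ 0.4957 -0.132   0.113 ]
```

```bash
python3 -m inch '[[[-0.45,-0.35,3,0,0,0,0.2],[0,0,2,0,0,0,0.2],[0,0,1.5,0,0,0,0.2],[0,0,1.5,0,0,0,0.2],[0,0,0,0,0,0,0.2]]]' 15
python3 -m inch '[[[0,0,2.2,0,0,0,0.2],[0,0,2,0,0,0,0.2],[0,0,2,0,0,0,0.2],[0,0,2,0,0,0,0.2],[0,0,0,0,0,0,0.2]]]'
python3 - <<'E'
from h import *
c=cam("wrist");cv2.imwrite("pics/w2.png",c["image"])
E
```

```text
t: 3.5
tool_pos: [0.5679, 0.2062, 0.28]
orientation: [-2.045, -2.382, 0.005]
force: [-0.5, -1.2, -0.9]
opening: 0.0573
t: 4.0
tool_pos: [0.5677, 0.2065, 0.1983]
orientation: [-2.044, -2.383, 0.005]
force: [-0.8, 0.4, -0.0]
opening: 0.0369
```

View pics/w2.png

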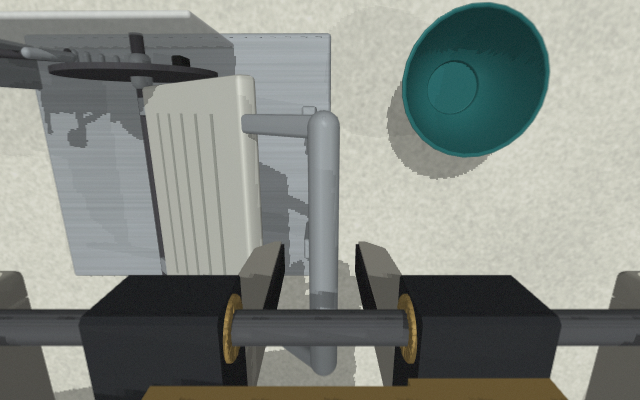

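The bar at u≈323 runs between the fingers (tips at u≈275 and 365), as wanted. I'll go down 5 mm and close.

```bash
python3 -m inch '[[[0,0,0.5,0,0,0,0.2],[0,0,0,0,0,0,1],[0,0,0,0,0,0,1],[0,0,0,0,0,0,1],[0,0,0,0,0,0,1]]]' 20
python3 -m inch '[[[0,0,0,0,0,0,1],[0,0,0,0,0,0,1]]]'
```

```text
t: 4.55
tool_pos: [0.5693, 0.2072, 0.1963]
orientation: [2.044, 2.385, 0.001]
force: [0.1, 0.2, 1.5]
opening: 0.0132
t: 4.75
tool_pos: [0.5694, 0.2073, 0.1963]
orientation: [2.044, 2.385, 0.002]
force: [0.8, -0.5, 3.0]
opening: 0.0133
```

```bash
python3 -m inch '[[[0,-0.51,-0.51,0,0,0,1],[0,-0.75,-0.69,0,0,0,1],[0,-0.79,-0.66,0,0,0,1],[0,-0.82,-0.62,0,0,0,1],[0,0,0,0,0,0,1]]]'
```

```text
t: 5.25
tool_pos: [0.5407, 0.2028, 0.2221]
orientation: [2.044, 2.384, 0.003]
force: [3.5, 0.8, 5.2]
opening: 0.0133
```

```bash
cat > ck.py <<'E'
import sys
from h import *
s=robot.read_state();F=s["force"];p=s["tool_pos"]
X=np.array([.988,.153,0]);x=p@X-.446;z=p[2]+.019-.07;th=np.arctan2(z,x)
f=np.array([F@X,F[2]]);r=f@[np.cos(th),np.sin(th)];t=f@[-np.sin(th),np.cos(th)]
print(f"t={s['t']:.2f} th={th:.3f} R={np.hypot(x,z):.4f} Frad={r:.1f} Ftan={t:.1f} Fy={F@[-.153,.988,0]:.1f} op={s['opening']:.4f}")
if len(sys.argv)>1: sys.exit(int(t<-float(sys.argv[1]) or abs(r)>15))
E
python3 ck.py
python3 -m inch '[[[0,-0.38,-0.36,0,0,0,1],[0,-0.4,-0.33,0,0,0,1],[0,0,0,0,0,0,1]]]' >/dev/null;python3 ck.py 8 && python3 -m inch '[[[0,-0.42,-0.3,0,0,0,1],[0,-0.42,-0.27,0,0,0,1],[0,0,0,0,0,0,1]]]' > /dev/null;python3 ck.py
```

```text
t=5.25 th=0.962 R=0.2086 Frad=6.3 Ftan=-0.0 Fy=0.3 op=0.0133
t=5.55 th=1.009 R=0.2089 Frad=4.6 Ftan=-0.0 Fy=0.0 op=0.0133
t=5.85 th=1.058 R=0.2092 Frad=4.7 Ftan=-1.5 Fy=-0.4 op=0.0133
```

```bash

python3 -m inch '[[[0,-0.18,-0.1,0,0,0,1],[0,-0.18,-0.1,0,0,0,1],[0,0,0,0,0,0,1]]]' >/dev/null;python3 ck.py 7 && 
python3 -m inch '[[[0,-0.18,-0.1,0,0,0,1],[0,-0.18,-0.1,0,0,0,1],[0,0,0,0,0,0,1]]]' >/dev/null;python3 ck.py 7 && 
python3 -m inch '[[[0,-0.18,-0.09,0,0,0,1],[0,-0.18,-0.09,0,0,0,1],[0,0,0,0,0,0,1]]]' >/dev/null;python3 ck.py 7 && 
python3 -m inch '[[[0,-0.18,-0.09,0,0,0,1],[0,-0.18,-0.08,0,0,0,1],[0,0,0,0,0,0,1]]]' >/dev/null;python3 ck.py 7 && 
python3 -m inch '[[[0,-0.18,-0.08,0,0,0,1],[0,-0.18,-0.08,0,0,0,1],[0,0,0,0,0,0,1]]]' >/dev/null;python3 ck.py 7
```

```text
t=6.15 th=1.077 R=0.2092 Frad=4.7 Ftan=-0.3 Fy=-0.7 op=0.0131
t=6.45 th=1.097 R=0.2093 Frad=5.3 Ftan=-0.6 Fy=-0.7 op=0.0130
t=6.75 th=1.116 R=0.2094 Frad=6.2 Ftan=-1.5 Fy=-0.1 op=0.0133
t=7.05 th=1.135 R=0.2095 Frad=7.1 Ftan=-0.7 Fy=-1.3 op=0.0129
t=7.35 th=1.153 R=0.2094 Frad=7.0 Ftan=-1.4 Fy=-0.7 op=0.0134
```

```bash

python3 -m inch '[[[0,-0.18,-0.1,0,0,0,1],[0,-0.18,-0.1,0,0,0,1],[0,0,0,0,0,0,1]]]' >/dev/null;python3 ck.py 7 && 
python3 -m inch '[[[0,-0.19,-0.09,0,0,0,1],[0,-0.18,-0.09,0,0,0,1],[0,0,0,0,0,0,1]]]' >/dev/null;python3 ck.py 7 && 
python3 -m inch '[[[0,-0.19,-0.08,0,0,0,1],[0,-0.19,-0.08,0,0,0,1],[0,0,0,0,0,0,1]]]' >/dev/null;python3 ck.py 7 && 
python3 -m inch '[[[0,-0.19,-0.07,0,0,0,1],[0,-0.19,-0.07,0,0,0,1],[0,0,0,0,0,0,1]]]' >/dev/null;python3 ck.py 7 && 
python3 -m inch '[[[0,-0.19,-0.06,0,0,0,1],[0,-0.19,-0.06,0,0,0,1],[0,0,0,0,0,0,1]]]' >/dev/null;python3 ck.py 7
```

```text
t=7.65 th=1.174 R=0.2095 Frad=6.0 Ftan=-0.3 Fy=-0.9 op=0.0135
t=7.95 th=1.194 R=0.2095 Frad=2.8 Ftan=-0.1 Fy=-0.3 op=0.0132
t=8.25 th=1.213 R=0.2096 Frad=3.5 Ftan=-0.7 Fy=0.2 op=0.0132
t=8.55 th=1.232 R=0.2098 Frad=1.5 Ftan=-1.3 Fy=0.3 op=0.0137
t=8.85 th=1.249 R=0.2099 Frad=1.7 Ftan=-5.5 Fy=1.3 op=0.0133
```

```bash

python3 -m inch '[[[0,-0.1,-0.03,0,0,0,1],[0,-0.1,-0.03,0,0,0,1],[0,0,0,0,0,0,1]]]' >/dev/null;python3 ck.py 9 && 
python3 -m inch '[[[0,-0.1,-0.03,0,0,0,1],[0,-0.1,-0.03,0,0,0,1],[0,0,0,0,0,0,1]]]' >/dev/null;python3 ck.py 9
```

```text
t=9.15 th=1.258 R=0.2099 Frad=1.5 Ftan=-6.3 Fy=2.0 op=0.0131
t=9.45 th=1.266 R=0.2100 Frad=0.9 Ftan=-8.4 Fy=1.9 op=0.0134
```

```bash

python3 -m inch '[[[0,-0.1,-0.03,0,0,0,1],[0,0,0,0,0,0,1],[0,0,0,0,0,0,1],[0,0,0,0,0,0,1],[0,0,0,0,0,0,1]]]' >/dev/null;python3 ck.py
python3 - <<'E'
from h import *
a=cam("scene")["image"][160:320,390:540];b=cam("side")["image"][240:350,310:480]
cv2.imwrite("pics/s3.png",np.hstack([cv2.resize(a,(450,480),interpolation=2),cv2.resize(cv2.copyMakeBorder(b,0,50,0,0,0),(340*160*170//170//160,320),interpolation=2) if 0 else cv2.copyMakeBorder(cv2.resize(b,(340,220),interpolation=2),0,260,0,0,0)]))
E
```

```text
t=9.95 th=1.271 R=0.2100 Frad=0.4 Ftan=-8.9 Fy=2.1 op=0.0136
```

View pics/s3.png

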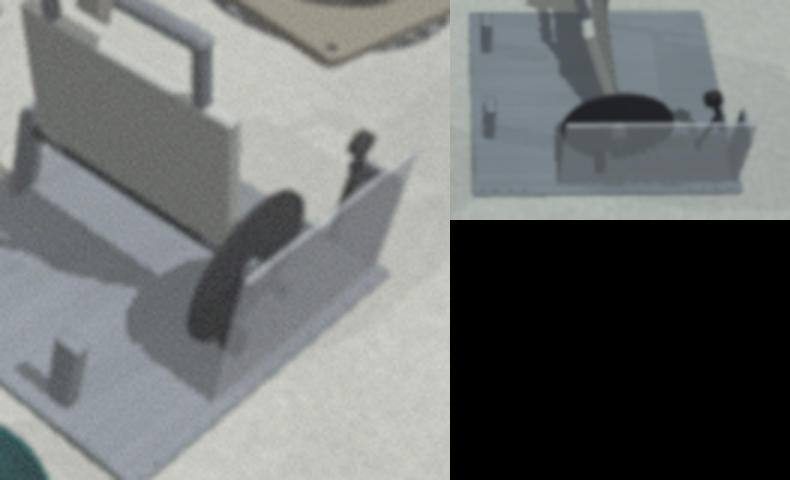

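```bash

python3 -m inch '[[[0,-0.1,-0.03,0,0,0,1],[0,0,0,0,0,0,1],[0,0,0,0,0,0,1]]]' >/dev/null;python3 ck.py
cat > pw.py <<'E'
from h import *
X=np.array([.988,.153,0])
m=[];c=[cam("scene"),cam("side")]
for n,k,(u,v) in zip("ab",c,[(511,206),(445,288)]):
    g=k["image"].max(2)[v-14:v+10,u-16:u+16].astype(int);q=(g<75).astype(np.uint8)
    # dark blob widest part = the weight: erode
    d=cv2.distanceTransform(q,cv2.DIST_L2,3);_,mx,_,loc=cv2.minMaxLoc(d)
    m.append((u-16+loc[0],v-14+loc[1]));print(n,m[-1],mx)
W,e=tri(c[0],m[0],c[1],m[1]);print(W,e,'stand x rel hinge',W@X-.446)
E
python3 pw.py; python3 - <<'E'
from h import *
import pickle
A=pickle.load(open("scene.pkl","rb"));B=pickle.load(open("side.pkl","rb"))
W,e=tri(A,(515.3,203.2),B,(450.8,288.4));print(W,W@[.988,.153,0]-.446)
W,e=tri(A,(510.7,206.7),B,(441,289));print(W,e,W@[.988,.153,0]-.446)
E
```

```text
t=10.35 th=1.275 R=0.2101 Frad=1.4 Ftan=-10.5 Fy=2.1 op=0.0136
a (509, 208) 1.3693000078201294
b (441, 289) 3.819999933242798
[0.32125339 0.28453064 0.13654502] 0.00015572302006695388 stand x rel hinge -0.0850684665795397
[0.3022076  0.28277507 0.13977145] -0.1041543025915993
[0.32241733 0.28822475 0.14251246] 0.0009180015058515471 -0.08335329095892596
```

```bash

python3 -m inch '[[[0,1.08,0.36,0,0,0,1],[0,1.14,0.46,0,0,0,1],[0,1.11,0.52,0,0,0,1],[0,1.08,0.59,0,0,0,1],[0,0,0,0,0,0,1]]]' >/dev/null;python3 ck.py; python3 pw.py
python3 -m inch '[[[0,0.52,0.32,0,0,0,1],[0,0.52,0.33,0,0,0,1],[0,0.5,0.36,0,0,0,1],[0,0,0,0,0,0,1]]]' >/dev/null;python3 ck.py
```

```text
t=10.95 th=1.046 R=0.2087 Frad=1.7 Ftan=-1.0 Fy=2.4 op=0.0132
a (508, 209) 1.3693000078201294
b (441, 289) 3.819999933242798
[0.32051393 0.28230117 0.1325878 ] 0.0012240012939579662 stand x rel hinge -0.08614015926172824
t=11.45 th=0.958 R=0.2086 Frad=-0.9 Ftan=-1.1 Fy=1.3 op=0.0136
```

```bash

python3 -m inch '[[[0,0.5,0.36,0,0,0,1],[0,0.96,0.77,0,0,0,1],[0,0.91,0.83,0,0,0,1],[0,0,0,0,0,0,1]]]' >/dev/null;python3 ck.py
python3 -m inch '[[[0,0.86,0.88,0,0,0,1],[0,0.8,0.93,0,0,0,1],[0,0,0,0,0,0,1]]]' >/dev/null;python3 ck.py
```

```text
t=11.85 th=0.804 R=0.2090 Frad=0.5 Ftan=-1.9 Fy=0.9 op=0.0133
t=12.15 th=0.687 R=0.2089 Frad=1.3 Ftan=-1.7 Fy=-0.6 op=0.0134
```

Past the starting notch, with no catch. I'll keep lowering.

```bash

python3 -m inch '[[[0,0.74,0.98,0,0,0,1],[0,0.68,1.02,0,0,0,1],[0,0.62,1.06,0,0,0,1],[0,0,0,0,0,0,1]]]' >/dev/null;python3 ck.py
python3 -m inch '[[[0,0.56,1.1,0,0,0,1],[0,0.49,1.13,0,0,0,1],[0,0.42,1.15,0,0,0,1],[0,0,0,0,0,0,1]]]' >/dev/null;python3 ck.py
```

```text
t=12.55 th=0.509 R=0.2080 Frad=1.7 Ftan=-1.2 Fy=-1.6 op=0.0133
t=12.95 th=0.330 R=0.2073 Frad=3.5 Ftan=-2.0 Fy=-2.5 op=0.0130
```

```bash

python3 -m inch '[[[0,0.35,1.18,0,0,0,1],[0,0.28,1.2,0,0,0,1],[0,0.21,1.21,0,0,0,1],[0,0,0,0,0,0,1]]]';python3 ck.py
python3 -m inch '[[[0,0.08,0.6,0,0,0,1],[0,0.06,0.62,0,0,0,1],[0,0.04,0.6,0,0,0,1],[0,0,0,0,0,0,1]]]' ;python3 ck.py
```

```text
t: 13.35
tool_pos: [0.6249, 0.2156, 0.0821]
orientation: [2.045, 2.384, 0.001]
force: [6.6, -1.4, -1.5]
opening: 0.0135
t=13.35 th=0.151 R=0.2067 Frad=6.1 Ftan=-2.4 Fy=-2.4 op=0.0135
t: 13.75
tool_pos: [0.6267, 0.2159, 0.0651]
orientation: [2.044, 2.384, 0.002]
force: [6.6, -2.2, -1.4]
opening: 0.0129
t=13.75 th=0.068 R=0.2067 Frad=6.1 Ftan=-1.8 Fy=-3.2 op=0.0129
```

```bash

python3 -m inch '[[[0,0.05,0.3,0,0,0,1],[0,0.05,0.3,0,0,0,1],[0,0.05,0.2,0,0,0,1],[0,0,0,0,0,0,1]]]' >/dev/null;python3 ck.py
python3 -m inch '[[[0,0,0.2,0,0,0,1],[0,0,0.2,0,0,0,1],[0,0,0,0,0,0,1]]]' ;python3 ck.py
```

```text
t=14.15 th=0.031 R=0.2065 Frad=1.9 Ftan=-0.8 Fy=-2.9 op=0.0131
t: 14.45
tool_pos: [0.627, 0.216, 0.0537]
orientation: [-2.045, -2.385, 0.001]
force: [3.1, -3.5, -1.0]
opening: 0.0131
t=14.45 th=0.013 R=0.2066 Frad=2.5 Ftan=-1.1 Fy=-3.9 op=0.0131
```

```bash

python3 -m inch '[[[0,0,0.15,0,0,0,1],[0,0,0.15,0,0,0,1],[0,0,0,0,0,0,1]]]' >/dev/null;python3 ck.py
python3 -m inch '[[[0,0,0.15,0,0,0,1],[0,0,0.1,0,0,0,1],[0,0,0,0,0,0,1]]]' ;python3 ck.py
```

```text
t=14.75 th=0.002 R=0.2066 Frad=-0.8 Ftan=1.4 Fy=-5.1 op=0.0131
t: 15.05
tool_pos: [0.6271, 0.2161, 0.0512]
orientation: [-2.045, -2.385, 0.001]
force: [-8.6, -7.9, 18.2]
opening: 0.0133
t=15.05 th=0.001 R=0.2067 Frad=-9.7 Ftan=18.3 Fy=-6.4 op=0.0133
```

```bash

python3 -m inch '[[[0,0,-0.2,0,0,0,1],[0,0,0,0,0,0,0.2],[0,0,0,0,0,0,0.2],[0,0,0,0,0,0,0.2],[0,0,0,0,0,0,0.2]]]'
python3 -m inch '[[[0,0,-1,0,0,0,0.2],[0,0,-2,0,0,0,0.2],[0,0,-4,0,0,0,0.2],[0,0,-5,0,0,0,0.2],[0,0,-5,0,0,0,0.2]]]'
python3 -m inch '[[[0,0,-5,0,0,0,0.2],[0,0,-3,0,0,0,0.2],[-3.97,-2.18,0,0,0,0,0.2],[-3.97,-2.18,0,0,0,0,0.2],[-3.97,-2.18,0,0,0,0,0.2]]]'
python3 -m inch '[[[-3.97,-2.18,0,0,0,0,0.2],[-3.97,-2.18,0,0,0,0,0.2],[-3.97,-2.18,0,0,0,0,0.2],[-3.97,-2.18,0,0,0,0,0.2],[-3.97,-2.18,0,0,0,0,0.2]]]' >/dev/null
python3 -m inch '[[[-3.97,-2.18,0,0,0,0,0.2],[0,0,0,0,0,0,0.2]]]'
python3 - <<'E'
from h import *
import pickle
c=cam("wrist");pickle.dump(c,open("w4.pkl","wb"));k=cam("scene")["image"]
cv2.imwrite("pics/w4.png",np.vstack([c["image"][60:360],cv2.resize(k[150:330,290:540],(417,300))[:, :417] if 0 else np.hstack([cv2.resize(k[150:330,300:540],(400,300)),np.zeros((300,240,3),np.uint8)])]))
E
```

```text
t: 15.55
tool_pos: [0.627, 0.2165, 0.0505]
orientation: [-2.044, -2.385, 0.0]
force: [-0.3, 1.3, 0.8]
opening: 0.0363
t: 16.05
tool_pos: [0.6267, 0.2161, 0.2229]
orientation: [-2.044, -2.385, 0.001]
force: [0.6, 0.8, 0.4]
opening: 0.0373
t: 16.55
tool_pos: [0.5803, 0.0875, 0.302]
orientation: [2.043, 2.385, 0.002]
force: [0.7, -0.6, -0.2]
opening: 0.0372
t: 17.25
tool_pos: [0.4862, -0.1714, 0.3018]
orientation: [2.05, 2.378, -0.002]
force: [0.7, 0.0, 0.1]
opening: 0.0375
```

View pics/w4.png

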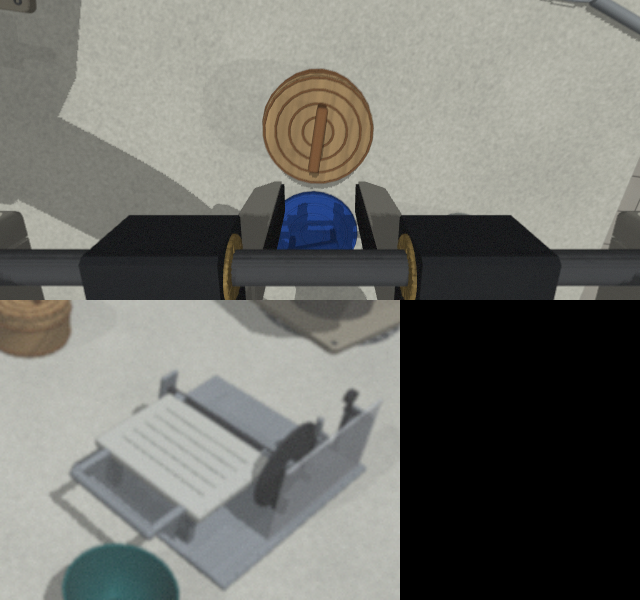

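The board lies flat. The brown lid's handle runs from (321,165) to (314,234) in the full wrist frame, and the blue look-alike lies beyond it.

```bash
python3 - <<'E'
from h import *
import pickle
c=pickle.load(open("w4.pkl","rb"))
a,b=onz(c,(321,165),.119),onz(c,(314,234),.119);d=a-b;m=(a+b)/2
print(a,b,np.linalg.norm(d),np.degrees(np.arctan2(-d[0],d[1])))
s=robot.read_state();R=Ro.from_rotvec(s["orientation"]).as_matrix()
print('tool shift',R.T@(m-s["tool_pos"]),'yaw of tool x',np.degrees(np.arctan2(-R[0,0],R[1,0])))
for z in (.3,): print(onz(c,(318,185),.077))
# board from the scene view
E
```

```text
[ 0.48489256 -0.15159817  0.119     ] [ 0.48861876 -0.22738341  0.119     ] 0.07587679570626343 2.814842237375689
tool shift [-0.02143701 -0.00441376  0.18259261] yaw of tool x 8.634583192559065
[ 0.48605494 -0.18205935  0.077     ]
```

```bash

python3 -m inch '[[[-2.1,-0.44,0,0,0,5.8,0.2],[0,0,4,0,0,0,0.2],[0,0,4,0,0,0,0.2],[0,0,4,0,0,0,0.2],[0,0,3,0,0,0,0.2]]]' 
python3 -m inch '[[[0,0,2,0,0,0,0.2],[0,0,1.5,0,0,0,0.2],[0,0,1.5,0,0,0,0.2],[0,0,0.8,0,0,0,0.2],[0,0,0,0,0,0,0.2]]]'
python3 - <<'E'
from h import *
c=cam("wrist");cv2.imwrite("pics/w5.png",c["image"])
E
```

```text
t: 17.85
tool_pos: [0.4866, -0.1861, 0.1485]
orientation: [-2.159, -2.279, -0.0]
force: [-0.1, -0.4, 0.4]
opening: 0.0372
t: 18.35
tool_pos: [0.4865, -0.1878, 0.092]
orientation: [-2.161, -2.278, 0.0]
force: [-0.2, 0.9, 0.6]
opening: 0.037
```

View pics/w5.png

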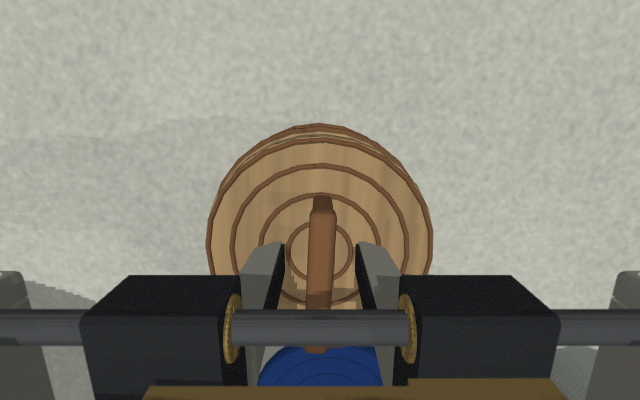

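The handle runs centrally between the fingers (u≈320), with no contact. I'll grip it and lift straight up.

```bash

python3 -m inch '[[[0,0,0,0,0,0,1],[0,0,0,0,0,0,1],[0,0,0,0,0,0,1],[0,0,0,0,0,0,1],[0,0,0,0,0,0,1]]]' 25
python3 -m inch '[[[0,0,-0.5,0,0,0,1],[0,0,-1,0,0,0,1],[0,0,-2,0,0,0,1],[0,0,-3,0,0,0,1],[0,0,0,0,0,0,1]]]'
```

```text
t: 18.9
tool_pos: [0.4871, -0.1886, 0.0934]
orientation: [2.163, 2.278, 0.0]
force: [-1.1, 0.6, 4.0]
opening: 0.0117
t: 19.4
tool_pos: [0.4894, -0.1896, 0.1631]
orientation: [2.158, 2.273, 0.004]
force: [1.6, -0.5, -1.0]
opening: 0.0119
```

```bash

python3 -m inch '[[[0,0,-3,0,0,0,1],[0,0,-3,0,0,0,1],[2,0.2,0,0,0,0,1],[3,0.3,0,0,0,0,1],[4,0.3,0,0,0,0,1]]]' >/dev/null
python3 -m inch '[[[4,0.34,0,0,0,0,1],[4.5,0.4,0,0,0,0,1],[4.5,0.4,0,0,0,0,1],[4.5,0.4,0,0,0,0,1],[4.5,0.4,0,0,0,0,1]]]' >/dev/null
python3 -m inch '[[[4,0.33,0,0,0,0,1],[2.5,0.2,0,0,0,0,1],[1.4,0.1,0,0,0,0,1],[0,0,0,0,0,0,1],[0,0,0,0,0,0,1]]]'
python3 - <<'E'
from h import *
import pickle
c=cam("wrist");k=cam("side");pickle.dump((c,k,robot.read_state()),open("w6.pkl","wb"));cv2.imwrite("pics/w6.png",np.hstack([cv2.resize(c["image"],(480,300)),k["image"][60:360,240:480]]))
E
```

```text
t: 20.9
tool_pos: [0.5002, 0.201, 0.2175]
orientation: [2.163, 2.278, -0.001]
force: [0.1, -0.0, -2.0]
opening: 0.0118
```

View pics/w6.png

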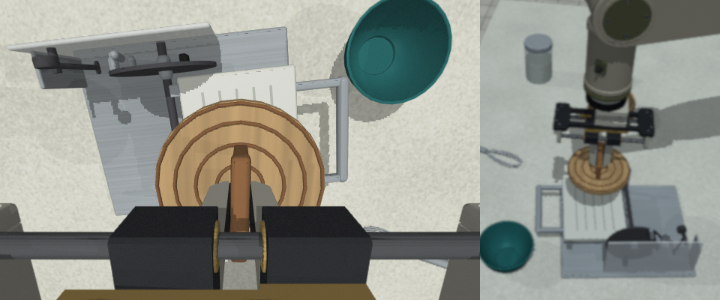

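```bash
python3 - <<'E'
from h import *
import pickle
c,k,s=pickle.load(open("w6.pkl","rb"))
a,b=onz(c,(457,103),.07),onz(c,(461,243),.07);d=a-b;y=d/np.linalg.norm(d);x=np.array([y[1],-y[0],0])
print(a,b,np.linalg.norm(d),'middle',(a+b)/2-.124*x, 'corner',onz(c,(396,88),.076), 'pred corner',(a+b)/2-.055*x+.085*y)
E
```

```text
[0.61679322 0.28790462 0.07      ] [0.64214266 0.15692874 0.07      ] 0.13340642851164192 middle [0.50772711 0.19885461 0.07      ] corner [0.56054047 0.29709981 0.076     ] pred corner [0.55931857 0.29541714 0.07      ]
```

```bash

python3 -m inch '[[[0,0.5,2,0,0,0,1],[0,0,2.5,0,0,0,1],[0,0,2.5,0,0,0,1],[0,0,1.5,0,0,0,1],[0,0,0.7,0,0,0,1]]]' >/dev/null
python3 -m inch '[[[0,0,0.4,0,0,0,1],[0,0,0.4,0,0,0,1],[0,0,0,0,0,0,1]]]'
python3 -m inch '[[[0,0,0.2,0,0,0,1],[0,0,0.2,0,0,0,1],[0,0,0,0,0,0,1]]]'
```

```text
t: 21.8
tool_pos: [0.5056, 0.2022, 0.1183]
orientation: [2.163, 2.278, 0.001]
force: [-0.8, 0.4, -0.6]
opening: 0.0115
t: 22.1
tool_pos: [0.5052, 0.2022, 0.1138]
orientation: [2.163, 2.279, 0.0]
force: [0.5, -0.9, -1.6]
opening: 0.012
```

```bash

python3 -m inch '[[[0,0,0.15,0,0,0,1],[0,0,0,0,0,0,1]]]'
python3 -m inch '[[[0,0,0.1,0,0,0,1],[0,0,0,0,0,0,1]]]'
```

```text
t: 22.3
tool_pos: [0.5054, 0.2022, 0.1125]
orientation: [2.163, 2.278, 0.001]
force: [-0.0, 0.5, -1.0]
opening: 0.0116
t: 22.5
tool_pos: [0.5055, 0.2023, 0.1124]
orientation: [2.162, 2.278, 0.001]
force: [-2.6, -0.9, 6.8]
opening: 0.0118
```

Contact at the expected height. Now I'll open, rise straight up and check.

```bash

python3 -m inch '[[[0,0,-0.1,0,0,0,1],[0,0,0,0,0,0,0.6],[0,0,0,0,0,0,0.2],[0,0,0,0,0,0,0.2],[0,0,0,0,0,0,0.2]]]'
python3 -m inch '[[[0,0,-0.5,0,0,0,0.2],[0,0,-1.5,0,0,0,0.2],[0,0,-3,0,0,0,0.2],[0,0,-4,0,0,0,0.2],[0,0,-5,0,0,0,0.2]]]'
python3 -m inch '[[[0,0,-4,0,0,0,0.2],[0,0,0,0,0,0,0.2],[0,0,0,0,0,0,0.2]]]'
python3 - <<'E'
from h import *
import pickle
c=cam("wrist");k=cam("scene");pickle.dump((c,k,robot.read_state()),open("w7.pkl","wb"));cv2.imwrite("pics/w7.png",np.hstack([cv2.resize(c["image"],(480,300)),cv2.resize(k["image"],(640,400))[100:400,260:540]]))
E
```

```text
t: 23.0
tool_pos: [0.5052, 0.2021, 0.1122]
orientation: [-2.163, -2.279, 0.0]
force: [0.5, -0.6, 0.2]
opening: 0.0354
t: 23.5
tool_pos: [0.5041, 0.2018, 0.2533]
orientation: [-2.162, -2.278, 0.003]
force: [1.0, 0.7, -0.3]
opening: 0.0371
t: 23.8
tool_pos: [0.5061, 0.2024, 0.295]
orientation: [2.161, 2.277, 0.006]
force: [0.3, -0.8, -0.9]
opening: 0.0373
```

View pics/w7.png

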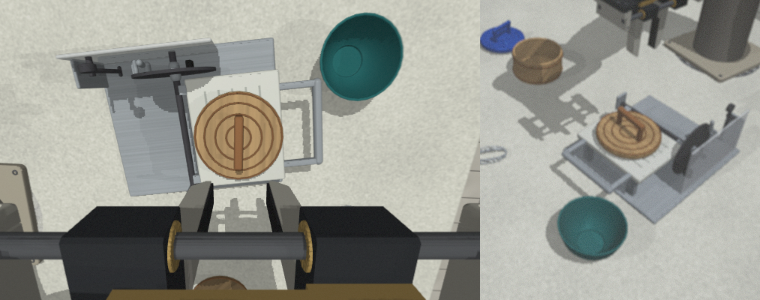

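The lid lies handle up in the middle of the flat board, and the basket stands in place. I'll hand in.

```bash
python3 - <<'E'
from h import *
import pickle
c,k,s=pickle.load(open("w7.pkl","rb"))
print('handle',(onz(c,(319,155),.138)+onz(c,(317,229),.138))/2)
a,b=onz(c,(425,108),.07),onz(c,(427,214),.07);print(a,b)
print(robot.close_job())
E
```

```text
handle [0.50552707 0.19928678 0.138     ]
[0.61919592 0.28536367 0.07      ] [0.63824701 0.16385651 0.07      ]
the job is handed in; nothing more can be done
None
```

The job is done and handed in at about 24 s. No verdict is reported.

- **Board:** I raised it by its bar to the rubber stop, felt at about 1.25–1.275 rad with a pull of about 10 N. After waiting at the stop, both cameras showed the pawl's weight tipped over. I then lowered the board gripped all the way, with no catch, until it rested flat.
- **Lid:** I lifted it off the steamer by its handle and set it down at the expected height. I felt contact, then opened the gripper and backed off straight up.

**Last checks:**
- **Lid position:** the handle measured at (0.506, 0.199), against an estimated board middle of (0.506, 0.199). The lid was handle up, and the gripper was clear by about 0.18 m.
- **Surroundings:** the last pictures showed the basket and bowl where they stood. The canister and whisk were not fully in the last view, but the arm did not go near them.

**Disagreements:**
- **Circle radius:** the bar's measured circle came out at 207–210 mm instead of 205 mm. I put this down to the grip height and a 2–3 mm error in the hinge position.
- **Downward press:** there was a brief press of about 18 N at the bar when the board reached its posts.

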